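# True up a wire-spool stand with an engineer's square

## Robot

A 6-joint arm with a two-finger parallel gripper is mounted at the origin on the work surface. World frame = base frame: x ahead of the robot, y to its left, z up, the work surface at z = 0. Lengths are in m, angles in degrees, forces in N, time in s.
With the tool pointing down it reaches from about 0.325 to 0.85 m from the base axis. Payload 15.5 kg.
Tool frame: the origin (TCP) lies midway between the tips of the shut fingers; the grasp point (between the pads) lies 19 mm behind it; z points along the fingers, y is the line along which they close (so a half turn about z gives the same grasp; the last joint's range is limited). The gripper opens to 91 mm and grips with 3 to 60 N. Pads are 32 mm wide; open, the fingers measure 118 mm over their backs; the gripper's body (76 mm by 178 mm) begins 60 mm behind the grasp point.
Start: joints at [-74.972, 28.281, 77.091, -0, 74.628, -5.472], TCP at [0.219, -0.585, 0.214] pointing down, gripper open.
Joint ranges: [-166.48, 166.48], [-47.26, 123.95], [12.59, 153.08], [-70.14, 250.14], [6.76, 159.57], [-176.63, 176.63]. Speed limits (degrees/s): [108.29, 108.29, 147.25, 172.46, 172.46, 172.46].

## Interface

Orientations are given as a 3x3 rotation matrix whose columns are the frame's x, y, z axes.
In Python, from bench import ctrl gives the robot as it stands. The module is installed in compiled form; this text tells all that it offers. Calls block until the motion is done:
- ctrl.goto(position, orientation): joint-space move of the TCP to a pose.
- ctrl.move_l(position, vel=0.15, ori=None, contact_N=None): straight line of the TCP; ori=None keeps the orientation; vel is the mean speed in m/s. With contact_N (N) it stops when the force on the tool has changed by that much, and returns True; else False.
- ctrl.movej(angles): joint-space move.
- ctrl.command_gripper(opening): opening from 0.0 (shut) to 1.0 (fully open); the grip force is fixed at half the most; returns when the fingers have stopped.
- ctrl.sleep(seconds).
- ctrl.ik(position, orientation): joint angles nearest the present ones, or None.
- ctrl.read_camera(name): name is "scene" or "side" or "wrist"; returns the picture (420x560x3 uint8, blue, green, red); there is no depth.
- ctrl.camera_params(name): a dict with "fx", "fy", "cx", "cy" (pixels), "D" ([k1, k2, p1, p2, k3] as OpenCV has them; the pictures are not rectified), "pose" (4x4, takes a point from camera to world coordinates); the wrist camera has in their place "T_tool_cam" (4x4, takes a point from camera to tool coordinates, whose origin is the TCP and whose axes are the flange's). Camera axes: x right, y up, looking along -z (the intrinsics and any distortion apply to the point x, -y, -z); pixel columns grow to the right and rows downward; lengths in m; the calibration is good to about 2 mm. A picture is of the moment at which its call begins: read the wrist's pose just before it. camera_params takes no time and is no camera call.
A pose or a line that the arm cannot do raises ctrl.MotionError and nothing moves.
- ctrl.sign_off(): hands the job in; it is judged then, once.
Readings, each from a call of its own:
- ctrl.current_t(): time.
- ctrl.current_q(): joint angles.
- ctrl.current_dq(): joint speeds.
- ctrl.current_effort(): joint torques, N m.
- ctrl.current_tool_pos(): TCP position.
- ctrl.current_eef_rot(): TCP orientation.
- ctrl.current_contact_force(): force on the tool from outside, world axes, zero at the start.
- ctrl.current_wrist_torque(): the same for the moment, N m.
- ctrl.current_grip_width(): opening from 0.0 (shut) to 1.0 (fully open).
- ctrl.current_grasp_force(): force on a finger pad.
Only numpy, scipy, OpenCV 4.12 (cv2) and the standard library are available. Lean on these libraries where they do the work, as an engineer would, in place of code of your own. Each camera call takes 0.05 s, during which the arm holds its last target. There are 200 camera calls.

## Task

First slide the loose spool stand along the bench until the post end of its base plate sits flat against the steel bench stop. Then pick up the blue engineer's square and, blade upright, press it into the corner between plate and leaning post, centred on the post and in line with the plate, until its stock is flat down on the plate and its blade flat against the post, bringing the post upright. Finish while gripping the square and pressing it firmly on both faces, the stand still against the stop, and leave everything else on the bench where it is.

Things in the scene. Friction and masses are not known exactly. Their poses are not given: they have to be found in the camera images.
- bench_stop: Bench stop: plain steel bar with a yellow line along its stop edge, bolted to the bench, 180 mm along its x, 30 mm in y, 20 mm high. Origin at the centre of its underside. The stand is pushed in its +y direction against its -y face. Does not move.
- stop_face (a point): Middle of the stop's -y face at bench height (15 mm from the stop's origin); axes as the stop's.
- stand: Spool stand, loose, about 0.9 kg in all: base plate with two green cheeks (64 mm tall) near its +y end and the post between them. Origin: centre of the plate's underside; +y along the plate towards the post and roughly towards the bench stop; z up. Starts 60 to 120 mm short of the stop. Slide it by pushing the bare -y end of the plate.
- base_plate: The stand's aluminium base plate, 90 mm (x) by 210 mm (y) by 10 mm thick, same origin and axes as the stand; top face 10 mm above the bench.
- stand_end (a point): Middle of the base plate's +y end at bench height, 105 mm from the stand's origin: this end face goes against the stop.
- push_end (a point): Middle of the base plate's -y end face, 105 mm from the stand's origin, 5 mm above the bench: push here.
- corner (a point): Corner to press the square into: on the plate's top face, 10 mm above the bench, at the foot of the post's -y face when upright, +65 mm in y from the stand's origin; axes as the stand's. The post's face runs from 13 mm above the bench upwards, below and above its pivot, so it stops the square once flush. The cheeks are 42 mm apart and do not stand in front of the face.
- post: Post: box section 40 mm (x) by 20 mm (y), top 180 mm above the bench. Turns about one stiff pivot bolt along x (0.12 N m, 1 N at blade-tip height), stays where left. Origin on the pivot: +77 mm in the stand's y, 34 mm above the bench. z along the post, upright when parallel to the stand's z. Its flat -y face is 12 mm from the pivot. Its top starts leaning 0.06 to 0.18 rad to -y, over the plate.
- square: Engineer's square, about 0.3 kg, standing on its stock, blade up. Blue stock 120 mm (y) by 22 mm (x) by 20 mm high; steel blade at the +y end, 5 mm thick (x), 22 mm wide (y), top 130 mm above the underside. Origin: centre of the stock's underside; +y to the heel, at the start roughly as the stand's +y. Working faces: the stock's underside and the +y end (stock end and blade edge in one plane).
- square_heel (a point): The square's outer corner: on the underside, middle of the +y end, 60 mm from the square's origin. It goes to the corner point.
- square_grip (a point): Good place to grip: across the 22 mm width of the stock, 15 mm from its centre on the side away from the blade (75 mm from the heel), 10 mm above the underside.
- film_tape: Bystander, loose: roll of amber film tape, 84 mm across, 38 mm high, origin under its centre.
- white_tape: Bystander, loose: roll of white tape, 80 mm across, 30 mm high, origin under its centre.
- tape_measure: Bystander, loose: red tape measure, 35 by 70 by 60 mm high, origin under its centre.
- screwdriver: Bystander, loose: screwdriver with orange handle, about 200 mm long, lying on the right of the bench.
- pliers: Bystander, loose: pliers with blue grips, about 180 mm long, lying on the left of the bench beyond the stop.
- wire_spool: Bystander, loose: spool of copper wire, 90 mm across, 60 mm high, standing at the far side, origin under its centre.
Not all that is in view belongs to the job. Several things have the shape of the bench_stop; the one meant has the colours described above.

How it is judged:
By the outcome, as a careful person would: the job done as asked, in the order asked, and still so for the second after the job is handed in, while the arm keeps its last pose, push and grip.
It also fails if it takes over 64 s, if anything falls off the work surface, if the arm or the gripper's body presses on something with over 40 N, if the wrist force passes 120 N, or if a joint passes its speed limit or range.

## Working session

There is one attempt and no reset: what is moved stays moved. The work goes in short steps, each a Python script; the robot and the scene stay as the last script left them, time stands still between calls to the robot, and variables do not carry over. Pictures are saved under pics/ and viewed, at most 10 in all, crops included, and the job is handed in when it is done.

```bash
mkdir -p pics
cat > h.py <<'E'
import numpy as np, cv2
from bench import ctrl
def cam(name):
    p=ctrl.camera_params(name); K=np.array([[p['fx'],0,p['cx']],[0,p['fy'],p['cy']],[0,0,1.]])
    if 'pose' in p: T=np.array(p['pose'])
    else:
        W=np.eye(4); W[:3,:3]=ctrl.current_eef_rot(); W[:3,3]=ctrl.current_tool_pos(); T=W@np.array(p['T_tool_cam'])
    return K,np.array(p['D'],float),T
def ray(c,uv):
    K,D,T=c; n=cv2.undistortPoints(np.array(uv,float).reshape(-1,1,2),K,D).reshape(-1,2)
    d=np.c_[n[:,0],-n[:,1],-np.ones(len(n))]@T[:3,:3].T
    return T[:3,3],d
def onz(c,uv,z):
    o,d=ray(c,uv); return o+d*((z-o[2])/d[:,2])[:,None]
def proj(c,P):
    K,D,T=c; q=(np.array(P,float).reshape(-1,3)-T[:3,3])@T[:3,:3]*[1,-1,-1]
    return cv2.projectPoints(q,np.zeros(3),np.zeros(3),K,D)[0].reshape(-1,2)
E
python3 - <<'E'
from h import *
for n in ['scene','side','wrist']:
    c=cam(n); im=ctrl.read_camera(n); cv2.imwrite(f'pics/{n}0.png',im); print(n,c[2].round(3).tolist(),c[0][0,0])
    cv2.imwrite(f'pics/{n}0.png',im)
a,b=[cv2.imread(f'pics/{n}0.png') for n in('scene','side')]
E
```

```text
scene [[-0.064, -0.76, 0.646, 1.306], [0.998, -0.047, 0.044, 0.057], [-0.004, 0.648, 0.762, 1.008], [0.0, 0.0, 0.0, 1.0]] 467.36974831599935
side [[-0.885, 0.32, -0.339, 0.084], [-0.466, -0.63, 0.621, 0.762], [-0.015, 0.708, 0.706, 0.907], [0.0, 0.0, 0.0, 1.0]] 411.52250542196674
wrist [[0.35, 0.9, 0.26, 0.293], [-0.937, 0.337, 0.097, -0.559], [-0.001, -0.278, 0.961, 0.385], [0.0, 0.0, 0.0, 1.0]] 332.41610817786926
```

View pics/scene0.png

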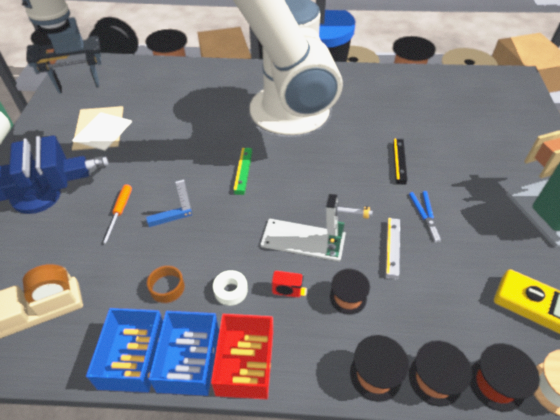

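View pics/side0.png

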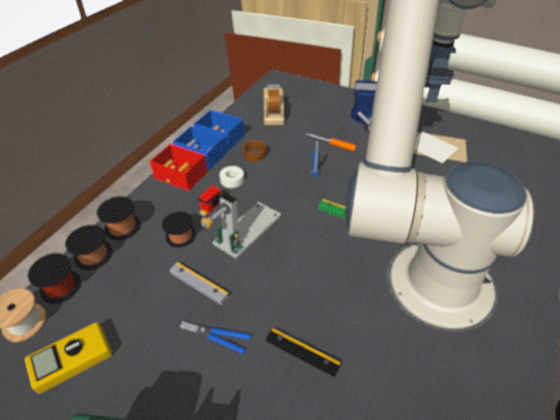

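The scene view shows the steel stop with the yellow line at about (393,248), the stand plate from (262,240) to (345,235) with its post leaning left, and the blue square at (168,215) with its blade towards (183,190). The green (243,170) and black (400,160) bars are decoys. The side view agrees, with the stop at (200,282) and the plate at (245,230).

Run:
```python
from h import *
im=cv2.imread('pics/scene0.png'); c=cam('scene')
print(onz(c,[[267,221],[262,241],[337,258],[346,234],[388,220],[399,220],[398,276],[387,276],[148,219],[190,212]],0.01).round(3))
cv2.imwrite('pics/z1.png',cv2.resize(im[160:310,120:420],None,fx=2.66,fy=2.66,interpolation=cv2.INTER_CUBIC))
# wrist looks: camera at tool + offset; go high above stand and square
R=np.array([[0,1,0],[1,0,0],[0,0,-1.]])
for nm,p in [('sq',[0.52,-0.30,0.30]),('st',[0.52,0.0,0.36]),('sp',[0.52,0.17,0.33])]:
    for Rr in (R,R*[-1,-1,1]):
        q=ctrl.ik(p,Rr); print(nm,None if q is None else np.round(q,1))
print(ctrl.camera_params('wrist')['T_tool_cam'])
```

```text
[[ 0.51  -0.033  0.01 ]
 [ 0.578 -0.041  0.01 ]
 [ 0.62   0.156  0.01 ]
 [ 0.541  0.181  0.01 ]
 [ 0.486  0.297  0.01 ]
 [ 0.484  0.326  0.01 ]
 [ 0.664  0.306  0.01 ]
 [ 0.666  0.279  0.01 ]
 [ 0.522 -0.359  0.01 ]
 [ 0.491 -0.249  0.01 ]]
sq [-35.7  22.3  73.4  -0.   84.2 -35.7]
sq [-35.7  22.3  73.4  -0.   84.2 144.3]
st [-6.6 13.  78.1 -0.  88.9 -6.6]
st [ -6.6  13.   78.1  -0.   88.9 173.4]
sp [11.8 16.5 77.8 -0.  85.7 11.8]
sp [  11.8   16.5   77.8   -0.    85.7 -168.2]
[[ 1.68617792e-04  9.60685143e-01  2.77640105e-01  7.86133731e-02]
 [ 9.99999888e-01 -3.89577571e-05 -4.72524079e-04  8.96878079e-04]
 [-4.43130627e-04  2.77640153e-01 -9.60685041e-01 -1.71609558e-01]
 [ 0.00000000e+00  0.00000000e+00  0.00000000e+00  1.00000000e+00]]
```

View pics/z1.png

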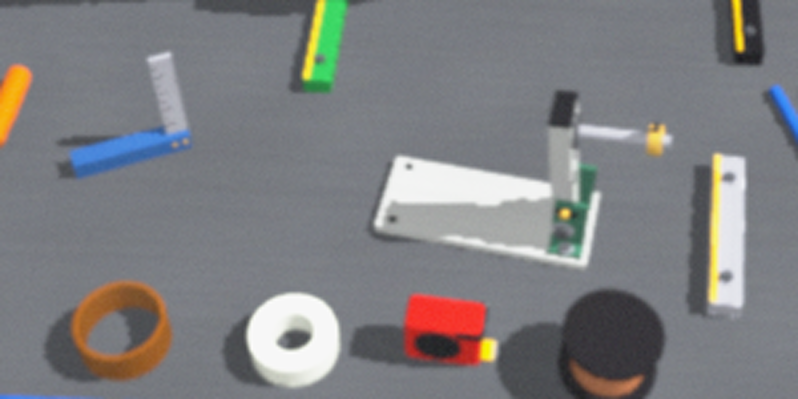

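The crop shows the plate corners, the green cheeks, the post leaning left with a yellow-tipped arm above the plate, and the square's stock from (75,160) to (190,140) with the blade at the right. Next I'll take top views with the wrist camera for accuracy.

Run:
```python
from h import *
R=np.diag([1.,-1,-1]); print(ctrl.current_t())
out=[]
for nm,p in [('sq',[0.55,-0.29,0.26]),('st',[0.63,0.12,0.28])]:
    ctrl.goto(p,R); c=cam('wrist'); im=ctrl.read_camera('wrist'); cv2.imwrite(f'pics/w_{nm}.png',im); np.savez(f'c_{nm}.npz',K=c[0],D=c[1],T=c[2]); out.append(im)
    print(ctrl.current_t())
cv2.imwrite('pics/both.png',cv2.resize(np.hstack(out),(800,300)))
```

```text
0.15
1.8333
3.425
```

View pics/both.png

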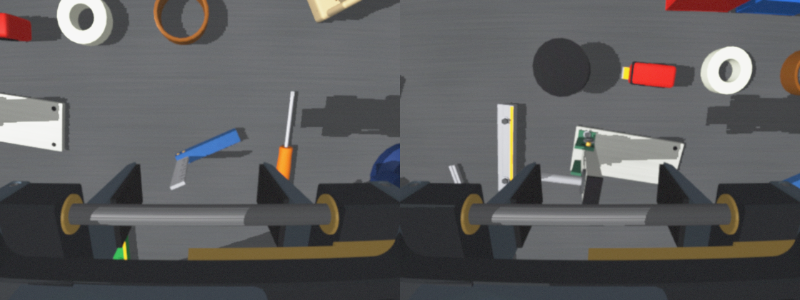

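Run:
```python
from h import *
a=cv2.imread('pics/w_st.png')[130:270,120:440]; b=cv2.imread('pics/w_sq.png')[170:270,120:440]
cv2.imwrite('pics/zz.png',cv2.resize(np.vstack([a,b]),None,fx=2.5,fy=2.5,interpolation=cv2.INTER_CUBIC))
```

```text
(no output)
```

View pics/zz.png

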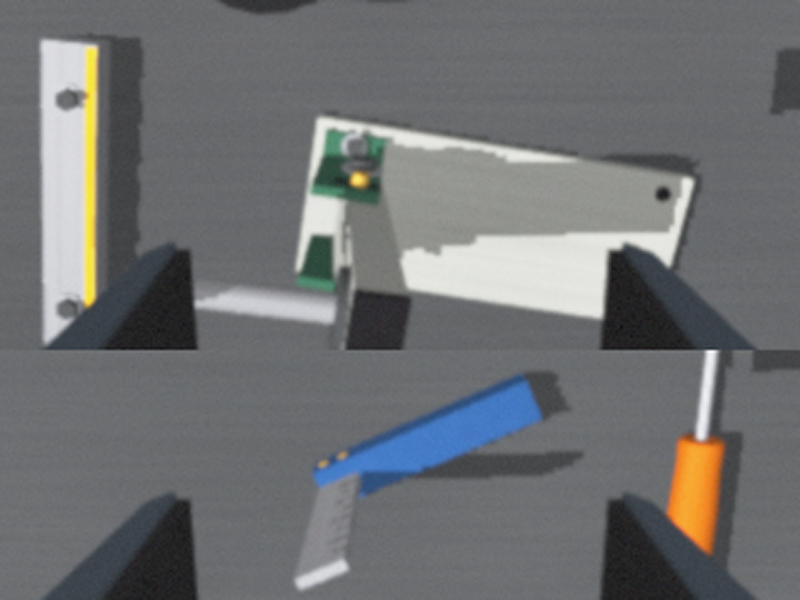

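Run:
```python
from h import *
def ld(n):
    z=np.load(f'c_{n}.npz'); return z['K'],z['D'],z['T']
off=lambda p,y:np.array(p,float)/2.5+[120,130-0.3*0+y]-0.3
st=ld('st'); sq=ld('sq')
A=onz(st,off([[318,117],[693,178],[297,272],[668,270],[405,288],[600,317]],0),0.01)
print(A.round(4)); 
y=A[1]-A[0]; print('stand yaw', np.degrees(np.arctan2(y[0],-y[1])), np.linalg.norm(y), 'wid ang',np.degrees(np.arctan2(*(A[2]-A[0])[:2])),np.degrees(np.arctan2(*(A[5]-A[4])[:2])))
S=onz(st,off([[98,44],[95,303],[42,40],[44,340]],0),0.02); print(S.round(4))
for P in [(S[0],S[1]),(S[2],S[3])]:
    d=P[0]-P[1]; print('stop x-axis yaw',np.degrees(np.arctan2(d[1],d[0])))
im=cv2.imread('pics/w_sq.png'); hsv=cv2.cvtColor(im,cv2.COLOR_BGR2HSV)
m=cv2.inRange(hsv,(100,120,40),(120,255,255)); m[:, :230]=0;m[:170]=0;m[270:]=0;m[:,360:]=0
n,l,s,_=cv2.connectedComponentsWithStats(m); k=1+np.argmax(s[1:,4]); print(s[k])
for u in range(254,336,6):
    col=np.where(l[:,u]==k)[0]; print(u,col.min(),col.max(),hsv[col,u,2].tolist())
```

```text
[[ 0.623   0.1613  0.01  ]
 [ 0.5887 -0.0455  0.01  ]
 [ 0.5334  0.1758  0.01  ]
 [ 0.5341 -0.0364  0.01  ]
 [ 0.5236  0.1142  0.01  ]
 [ 0.505   0.0008  0.01  ]]
stand yaw -9.417462102862364 0.2096200072238222 wid ang -80.81517936773776 -170.7135970434726
[[0.6639 0.2737 0.02  ]
 [0.5183 0.2902 0.02  ]
 [0.6662 0.3031 0.02  ]
 [0.4949 0.3228 0.02  ]]
stop x-axis yaw -6.46503370624143
stop x-axis yaw -6.543493141459968
[ 245  180   92   48 1589]
254 214 221 [143, 173, 189, 200, 199, 202, 199, 191]
260 210 218 [125, 130, 157, 185, 201, 202, 202, 201, 199]
266 207 227 [123, 133, 152, 175, 196, 203, 202, 204, 206, 205, 201, 169, 138, 127, 126, 123, 125, 126, 125, 127, 126]
272 204 224 [125, 129, 144, 171, 192, 201, 199, 199, 199, 198, 200, 202, 201, 193, 170, 137, 125, 126, 127, 126, 120]
278 202 221 [125, 130, 157, 183, 198, 202, 201, 202, 203, 202, 204, 202, 203, 204, 200, 193, 168, 140, 125, 123]
284 199 219 [125, 129, 146, 172, 193, 198, 199, 200, 198, 198, 196, 198, 200, 199, 199, 203, 204, 200, 197, 170, 130]
290 197 217 [124, 132, 159, 185, 196, 198, 201, 199, 198, 199, 199, 199, 201, 200, 199, 198, 199, 200, 193, 166, 116]
296 194 214 [120, 131, 150, 178, 193, 197, 197, 198, 196, 198, 199, 197, 202, 201, 199, 197, 201, 199, 198, 195, 170]
302 191 212 [121, 122, 139, 170, 192, 197, 199, 199, 197, 201, 198, 199, 199, 201, 200, 200, 198, 200, 198, 195, 182, 142]
308 189 209 [122, 134, 155, 181, 193, 195, 196, 198, 197, 195, 195, 195, 196, 195, 195, 194, 195, 195, 196, 189, 163]
314 186 206 [122, 125, 139, 168, 187, 194, 194, 196, 194, 196, 194, 196, 197, 195, 196, 195, 198, 194, 197, 190, 177]
320 183 204 [118, 121, 129, 154, 180, 194, 196, 197, 196, 194, 196, 193, 198, 198, 193, 195, 194, 196, 196, 193, 187, 166]
326 181 201 [119, 123, 146, 173, 188, 192, 191, 193, 194, 196, 195, 194, 195, 195, 195, 198, 195, 199, 197, 192, 180]
332 186 199 [140, 157, 162, 174, 184, 188, 190, 191, 193, 190, 190, 187, 184, 161]
```

```bash
cat >> h.py <<'E'
def Rt(yaw,flip=True):  # tool down, tool x = -(+y axis of object at yaw deg) if flip
    a=np.radians(yaw); ex=np.array([np.cos(a),np.sin(a),0]); ey=np.array([-np.sin(a),np.cos(a),0]); s=-1 if flip else 1
    return np.c_[s*ey,s*ex,[0,0,-1]]
def ax(yaw):
    a=np.radians(yaw); return np.array([np.cos(a),np.sin(a),0]),np.array([-np.sin(a),np.cos(a),0])
E
python3 - <<'E'
from h import *
z=np.load('c_sq.npz'); sq=(z['K'],z['D'],z['T'])
Q=onz(sq,[[266,209.6],[326,183.7],[308,209.3],[326,201.3],[120+527/2.5,170+(384-350)/2.5],[120+543/2.5,170+(417-350)/2.5],[245.5,219]],.02);print(Q.round(4))
d=Q[0]-Q[1]; print('sq yaw',-np.degrees(np.arctan2(d[0],d[1])), 'w', abs(np.cross(d[:2]/np.linalg.norm(d[:2]),(Q[2]-Q[0])[:2])))
pe=np.array([.5443,-.0382,0]); _,e=ax(-9.4)
ctrl.command_gripper(0.55)
p=pe-e*0.045
ctrl.goto([*p[:2],.28],Rt(-9.4)); print(np.round(ctrl.current_q(),0))
ctrl.move_l([*p[:2],.08],vel=.25); ctrl.move_l([*p[:2],.005],vel=.08)
hit=ctrl.move_l([*(pe-e*0.004)[:2],.005],vel=.05,contact_N=2.0)
t=np.array(ctrl.current_tool_pos()); print(hit,t,(t-pe)@e,ctrl.current_contact_force(),ctrl.current_t())
E
```

```text
[[ 0.5048 -0.2747  0.02  ]
 [ 0.539  -0.351   0.02  ]
 [ 0.5051 -0.329   0.02  ]
 [ 0.5159 -0.3519  0.02  ]
 [ 0.5391 -0.3571  0.02  ]
 [ 0.5218 -0.3661  0.02  ]
 [ 0.492  -0.2479  0.02  ]]
sq yaw 24.136383441169787 w 0.021854185146961504
[-15.  18.  83.   0.  79. 174.]<stdin>:4: DeprecationWarning: Arrays of 2-dimensional vectors are deprecated. Use arrays of 3-dimensional vectors instead. (deprecated in NumPy 2.0)
Traceback (most recent call last):
bench.MotionError: the arm cannot follow that straight line within its joint ranges
```

Run:
```python
from h import *
pe=np.array([.5443,-.0382,0]); _,e=ax(-9.4)
R=Rt(-9.4,False); p=pe-e*0.045
print(ctrl.current_t(),ctrl.ik([*p[:2],.08],R),ctrl.ik([*p[:2],.005],R))
ctrl.goto([*p[:2],.28],R)
ctrl.move_l([*p[:2],.08],vel=.25); ctrl.move_l([*p[:2],.005],vel=.08)
hit=ctrl.move_l([*(pe-e*0.004)[:2],.005],vel=.05,contact_N=2.0)
t=np.array(ctrl.current_tool_pos()); print(hit,t,(t-pe)@e,ctrl.current_contact_force(),ctrl.current_t())
```

```text
7.525 [-1.50433311e+01  3.16493600e+01  9.69553032e+01 -2.54444375e-14
  5.13953368e+01 -5.64333115e+00] [-1.50433311e+01  3.85899342e+01  9.97020190e+01 -2.54444375e-14
  4.17080468e+01 -5.64333115e+00]
True [ 0.54146619 -0.05336137  0.00482407] -0.015420621329846094 [ 0.07167462 -0.13531088  0.37575182] 12.9083
```

Run:
```python
from h import *
R=Rt(-6.5,False); _,n=ax(-6.5); f=np.array([.566,.058,.005])
ctrl.move_l(f-n*0.012,vel=.06,ori=R); print(ctrl.current_tool_pos(),ctrl.current_contact_force(),ctrl.current_t())
hit=ctrl.move_l(f+n*0.015,vel=.025,contact_N=15)
t=np.array(ctrl.current_tool_pos());print(hit,t,(t-f)@n,ctrl.current_contact_force(),ctrl.current_wrist_torque(),ctrl.current_t())
ctrl.move_l(t-n*0.03,vel=.1); ctrl.move_l(t-n*0.03+[0,0,.3],vel=.3)
g=np.array([.63,.16,.30]); ctrl.goto(g,np.diag([1.,-1,-1]))
c=cam('wrist'); im=ctrl.read_camera('wrist'); np.savez('c_st2.npz',K=c[0],D=c[1],T=c[2]); cv2.imwrite('pics/st2.png',im)
cv2.imwrite('pics/st2z.png',cv2.resize(im[110:270,140:440],None,fx=2.5,fy=2.5,interpolation=cv2.INTER_CUBIC))
print(ctrl.current_t())
```

```text
[0.56465971 0.04601482 0.00507845] [-1.06261713 -0.63129736 -0.42728277] 14.7833
True [0.56618017 0.05686992 0.00501775] -0.0011024188081236656 [-0.68605656 -9.51316723  4.24305886] [-1.59415404 -0.0596785  -0.09485714] 15.4
18.6
```

View pics/st2z.png

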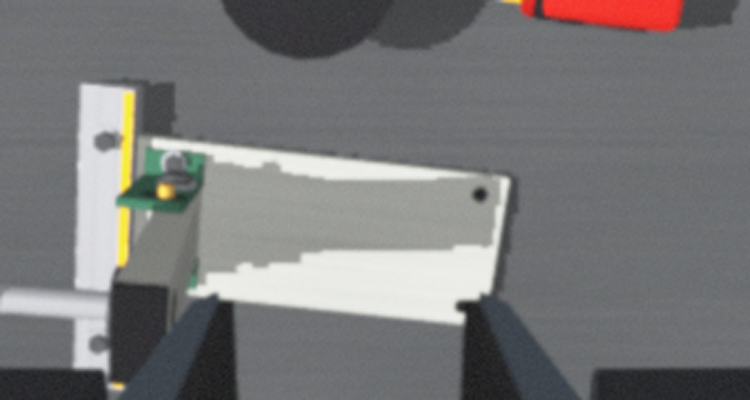

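The stand now touches the stop: the plate's +x edge runs from (152,138) to (511,178), and its -x edge from (240,302) to (462,323). Next I'll compute the stand pose, then look closely at the square before gripping it.

Run:
```python
from h import *
z=np.load('c_st2.npz'); c=(z['K'],z['D'],z['T'])
o=lambda p:np.array(p,float)/2.5+[140,110]-.3
A=onz(c,o([[152,138],[511,178],[240,302],[462,323],[491,290]]),.01); print(A.round(4))
ang=lambda d:np.degrees(-np.arctan2(d[0],d[1]))
print('yaw',ang(A[0]-A[1]),ang(A[2]-A[3]),'end',ang(A[1]-A[4])+90, 'len',np.linalg.norm(A[0]-A[1]))
S=onz(c,o([[133,92],[126,265]]),.02); d=S[0]-S[1]; print('stop',S.round(4),np.degrees(np.arctan2(d[1],d[0])))
for w in (-6.5,):
    x,y=ax(w); print('edges x',A@x,'y',A@y,'stop y',S@y)
# close look at the square: view with flipped-grasp orientation
w=24.1; x,y=ax(w); ctr=np.array([.5105,-.3055,0]); grip=ctr-y*.015
ctrl.command_gripper(0.5)
ctrl.goto([*grip[:2],.20],Rt(w)); print(ctrl.current_q(),ctrl.current_t())
c=cam('wrist'); im=ctrl.read_camera('wrist'); np.savez('c_sq2.npz',K=c[0],D=c[1],T=c[2]); cv2.imwrite('pics/sq2.png',im)
print(proj(c,[ctr+y*.06+[0,0,.02],ctr-y*.06+x*.011+[0,0,.02],ctr-y*.06-x*.011+[0,0,.02]]))
```

```text
[[0.6352 0.2688 0.01  ]
 [0.6125 0.0666 0.01  ]
 [0.5376 0.2228 0.01  ]
 [0.5244 0.091  0.01  ]
 [0.5453 0.0747 0.01  ]]
yaw -6.406528759920467 -5.727883710834078 end -6.882239107284548 len 0.2034340349148449
stop [[0.6618 0.2752 0.02  ]
 [0.5637 0.286  0.02  ]] -6.301667620038781
edges x [0.60067758 0.60100946 0.50895979 0.51074437 0.53328709] y [0.33895379 0.13552003 0.28221587 0.14979694 0.13597184] stop y [0.34835903 0.34801728]
[-3.72557395e+01  2.75929608e+01  8.07055728e+01  1.04671369e-02
  7.16772371e+01  1.18549503e+02] 20.7333
[[279.83560599 250.07703999]
 [269.60390975 144.18624733]
 [290.60262757 144.22680022]]
```

View pics/sq2.png

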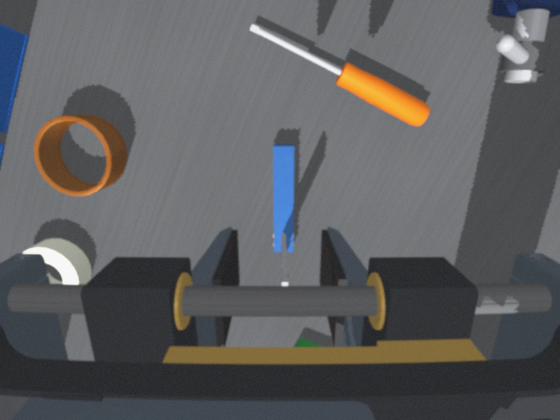

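The stock is at columns 274–295, rows 146–251, about 4.5 px (roughly 4.5 mm) off my guess. I'll correct for that, grip it, lift it and move it over the plate.

Run:
```python
from h import *
w=24.1; x,y=ax(w); ctr=np.array([.5105,-.3055,0])-x*.0043+y*.0015; g=ctr-y*.015
ctrl.move_l([*g[:2],.20],vel=.1); ctrl.move_l([*g[:2],.03],vel=.2); hit=ctrl.move_l([*g[:2],.003],vel=.05,contact_N=8)
print(hit,ctrl.current_tool_pos(),ctrl.current_t())
ctrl.command_gripper(0.0); print('w',ctrl.current_grip_width()*91,ctrl.current_grasp_force(),ctrl.current_t())
ctrl.move_l([*g[:2],.28],vel=.25); print(ctrl.current_contact_force(),ctrl.current_grip_width()*91)
w=-6.5; x,y=ax(w); X=.5554; P=x*X+y*(.306-.075-.045)
R=Rt(w); ctrl.goto([*P[:2],.28],R); print(ctrl.current_q().__repr__(),ctrl.current_t())
ctrl.move_l([*P[:2],.028],vel=.25)
print(ctrl.current_tool_pos(),ctrl.current_contact_force(),ctrl.current_t())
a=ctrl.read_camera('scene');b=ctrl.read_camera('side'); v=ctrl.read_camera('wrist'); cv2.imwrite('pics/w3.png',v)
cv2.imwrite('pics/m1.png',np.hstack([cv2.resize(a[140:290,240:420],(480,400),interpolation=cv2.INTER_CUBIC),cv2.resize(b[160:310,160:280],(320,400),interpolation=cv2.INTER_CUBIC)]))
```

```text
False [ 0.51208631 -0.31958955  0.0029069 ] 22.725
w 21.703171791896377 29.9955877661705 23.2083
[-0.96329688  0.73330328 -3.60241427] 21.909789539789458
array([ 6.16322169e+00,  2.18495245e+01,  7.73577866e+01,  1.40236001e-03,
        8.07959862e+01, -1.67309590e+02]) 28.7583
[0.57365361 0.12199647 0.02904714] [ 0.65529307 -0.20776063 -2.2630562 ] 29.9167
```

View pics/m1.png

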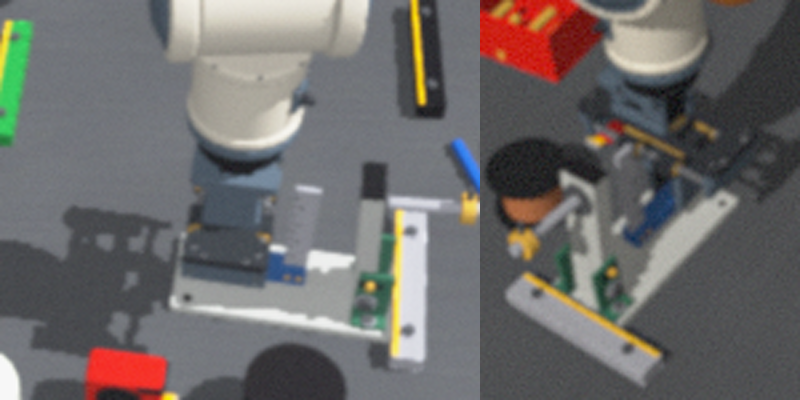

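The square stands blade up over the plate, about 45 mm short of the post, and the plate sits against the stop. I'll check the centring with the scene rays (blade top at crop (308,188), post top at (375,181)), then move in.

Run:
```python
from h import *
w=-6.5; x,y=ax(w); c=cam('scene')
s=480/180
for uv,z in [((375,181),.178),((308,188.5),.155)]:
    P=onz(c,[[240+uv[0]/s,140+uv[1]/s]],z)[0]; print(P.round(4),'x',P@x,'y',P@y)
t=np.array(ctrl.current_tool_pos()); print('tcp',t@x,t@y)
ctrl.move_l([t[0],t[1],.0150],vel=.06)
t=np.array(ctrl.current_tool_pos()); f0=np.array(ctrl.current_contact_force())
hit=ctrl.move_l(t+y*.039,vel=.05,contact_N=15)
u=np.array(ctrl.current_tool_pos()); print(hit,(u-t)@y,np.array(ctrl.current_contact_force())-f0,ctrl.current_grip_width()*91,ctrl.current_t())
cv2.imwrite('pics/a.png',ctrl.read_camera('scene'))
```

```text
[0.5885 0.2425 0.178 ] x 0.557290170226103 y 0.3075294703719093
[0.5811 0.1877 0.155 ] x 0.5561164630403187 y 0.2522286026281898
tcp 0.5561447961028073 0.18618082569192018
False 0.03884853886751358 [ 0.58248559 -1.61845472  0.11399639] 21.86748531329774 31.3583
```

Run:
```python
from h import *
w=-6.5; x,y=ax(w); F=lambda:np.array(ctrl.current_contact_force())
def rep(s,h):
    t=np.array(ctrl.current_tool_pos()); f=F(); print(s,h,'x%.4f y%.4f z%.4f'%(t@x,t@y,t[2]),'F',(f@x).round(1),(f@y).round(1),f[2].round(1),'M',np.round(ctrl.current_wrist_torque(),2),'w',ctrl.current_grip_width()*91,ctrl.current_t()); return t
t=rep('0',0)
h=ctrl.move_l(t-[0,0,.008],vel=.015,contact_N=8); t=rep('down',h)
h=ctrl.move_l(t+y*.015,vel=.015,contact_N=12); t=rep('fwd',h)
ctrl.sleep(.3); rep('s',0)
a=ctrl.read_camera('scene');b=ctrl.read_camera('side')
cv2.imwrite('pics/m2.png',np.hstack([cv2.resize(a[140:290,240:420],(480,400),interpolation=cv2.INTER_CUBIC),cv2.resize(b[160:310,160:280],(320,400),interpolation=cv2.INTER_CUBIC)]))
```

```text
0 0 x0.5558 y0.2249 z0.0144 F -0.3 0.1 -3.0 M [ 0.09 -0.07  0.02] w 21.76580663828815 31.4083
down True x0.5560 y0.2249 z0.0131 F -0.3 -0.9 7.5 M [ 0.11  0.12 -0.02] w 21.832823946996267 31.6833
fwd True x0.5560 y0.2319 z0.0131 F 0.8 -3.5 6.6 M [-0.38 -0.06 -0.07] w 21.972941056880213 32.3
s 0 x0.5560 y0.2320 z0.0131 F 0.2 -3.1 6.3 M [-0.26  0.01  0.04] w 21.78581424666629 32.6
```

View pics/m2.png

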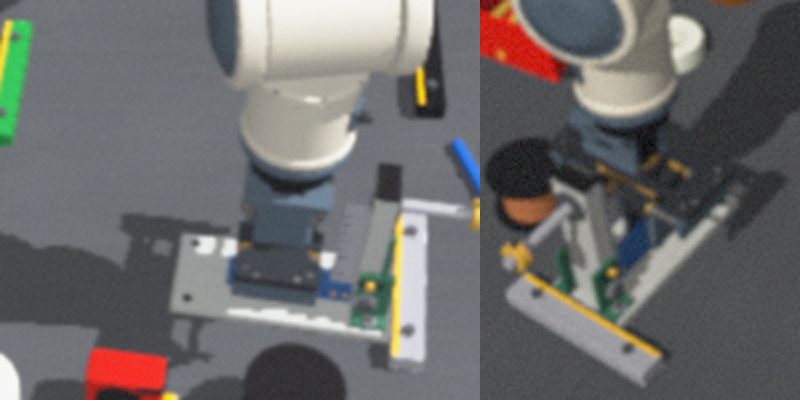

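The square is down on the plate (6 N) and close to the post, but the forward force is only 3 N, so I can't yet say the blade is flush. I'll keep advancing in small steps and watch how stiff it gets.

Run:
```python
from h import *
w=-6.5; x,y=ax(w); F=lambda:np.array(ctrl.current_contact_force())
p=np.array(ctrl.current_tool_pos()); R=Rt(w)
for i in range(14):
    p=p+y*.0008; ctrl.move_l(p,vel=.02,ori=R); ctrl.sleep(.1); f=F(); t=np.array(ctrl.current_tool_pos())
    print('cmd %.4f y%.4f z%.4f'%(p@y,t@y,t[2]),'F',(f@x).round(1),(f@y).round(1),f[2].round(1),np.round(ctrl.current_wrist_torque(),2)@np.c_[x,y,[0,0,1]],round(ctrl.current_t(),2))
    if f@y<-22: break
```

```text
cmd 0.2327 y0.2320 z0.0131 F 0.9 -7.2 2.2 [-1.04237099 -0.03824559 -0.04      ] 33.05
cmd 0.2335 y0.2320 z0.0131 F 0.5 -14.6 3.3 [-2.24773646 -0.23596783 -0.06      ] 33.4
cmd 0.2343 y0.2322 z0.0131 F 1.2 -21.7 5.3 [-3.39688371 -0.39709071 -0.08      ] 33.75
cmd 0.2351 y0.2323 z0.0131 F 3.0 -27.1 4.9 [-4.57382663 -0.49092763 -0.09      ] 34.1
```

Run:
```python
from h import *
w=-6.5; x,y=ax(w); F=lambda:np.array(ctrl.current_contact_force()); R=Rt(w)
for py,z in [(.2345,.0125),(.2345,.0119),(.2345,.0113)]:
    p=x*.5560+y*py+[0,0,z]; ctrl.move_l(p,vel=.02,ori=R); ctrl.sleep(.2); f=F(); t=np.array(ctrl.current_tool_pos())
    print('y%.4f z%.4f'%(t@y,t[2]),'F',(f@x).round(1),(f@y).round(1),f[2].round(1),ctrl.current_grip_width()*91,ctrl.current_grasp_force(),round(ctrl.current_t(),2))
    if f[2]>15: break
a=ctrl.read_camera('scene');b=ctrl.read_camera('side'); E=ctrl.current_eef_rot(); print(np.round(E,4).tolist())
cv2.imwrite('pics/m3.png',np.hstack([cv2.resize(a[180:280,320:420],(400,400),interpolation=cv2.INTER_CUBIC),cv2.resize(b[180:300,160:280],(400,400),interpolation=cv2.INTER_CUBIC)]))
```

```text
y0.2322 z0.0131 F -0.5 -23.7 15.8 22.17483380637374 30.003734529018402 34.55
[[-0.1132, -0.9936, -0.0006], [-0.9936, 0.1132, -0.0026], [0.0027, 0.0003, -1.0]]
```

View pics/m3.png

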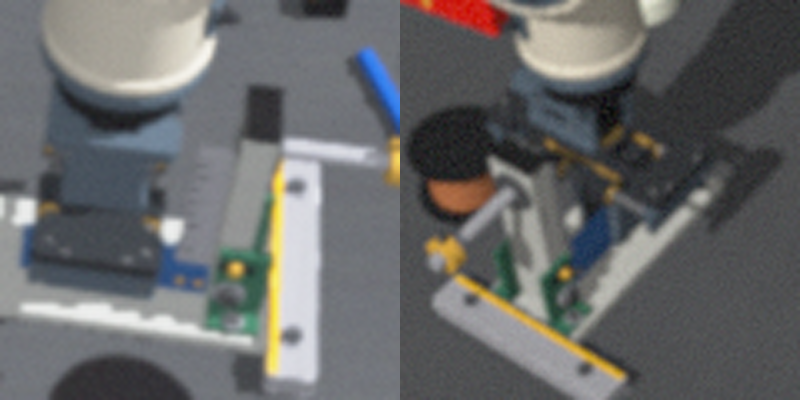

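Run:
```python
from h import *
x,y=ax(-6.5); c=cam('scene'); P=lambda X,Y,Z:((proj(c,[x*X+y*Y+[0,0,Z]])[0]-[320,180])*4).round(0)
X=.556
for Y in (.3065,):
    print('blade top +y',P(X,Y,.14),'base',P(X,Y,.03))
    print('post face +x edge top',P(X+.02,Y,.18),'z.07',P(X+.02,Y,.07),'-x edge top',P(X-.02,Y,.18),'back +x top',P(X+.02,Y+.02,.18))
    print('same, lean .05',P(X+.02,Y-.0073,.18)); print('stand end',P(X+.045,Y+.04,.01))
```

```text
blade top +y [231. 151.] base [204. 259.]
post face +x edge top [240. 133.] z.07 [212. 247.] -x edge top [243.  82.] back +x top [275. 138.]
same, lean .05 [227. 132.]
stand end [260. 344.]
```

Run:
```python
from h import *
print(ctrl.current_contact_force(),ctrl.current_t()); print(ctrl.sign_off())
```

```text
[ -4.19702689 -23.13395284  15.61522965] 34.65
the job is handed in; nothing more can be done
None
```

I handed the job in at 34.7 s: the stand is against the stop, and the gripped square is pressed down on the plate (about 16 N) and against the post (about 24 N), which the last picture shows upright to within about 1.5 mm; the verdict was not reported.

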